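# Touch-dry check of the round plaque

### The job

Check whether the varnish is dry: touch the middle of the round plaque's top lightly with the fingertips, so that its sprung stand gives a little at most and the plaque stays flat in its place, and withdraw. Then start the next wait: press the large button of the bench timer fully down and let it come up again. Pick nothing up, and do not touch the square and oblong plaques, press the small buttons or disturb anything else.

Things in the scene. Friction and masses are not known exactly. Their poses are not given: they have to be found in the camera images.
- round_plaque: the round plaque: a varnished wooden disc, 96 mm across, 9 mm thick in two steps (a 5 mm base layer and an 80 mm wide, 4 mm raised field on top). Loose, about 60 g, lying flat on a sprung stand, underside 56 mm above the table. Origin: centre of its underside, z up
- round_top (a point): centre of the round plaque's top face, 65 mm above the table: the middle, where it is to be touched. The 60 mm wide round cork pad of the stand is under it; a touch far outside the pad tips the plaque. The two other plaques stand at the same height
- round_pad (a joint): how far the pad under the round plaque is pushed down, m: 0 at rest, 0.012 at its stop. A spring holds it up: it starts to sink at about 1 N on the plaque, then takes 0.7 N more for each mm (about 4 N at 4 mm, 7 N at 9 mm), and comes back up by itself
- square_plaque: the square plaque, 90 x 90 mm, 9 mm thick, same wood, on a stand like the other's; leave alone. Origin: centre of its underside
- oblong_plaque: the oblong plaque, 70 x 130 mm (long along its y), 9 mm thick, same wood, on its own stand; leave alone. Origin: centre of its underside
- timer: bench timer, a fixed black flat box 78 x 146 x 30 mm (x, y, z) with a green-glass display strip along its +x edge and three grey round buttons in a row along its y, 12 mm from the middle line towards -x. Origin: centre of its underside
- large_button_top (a point): centre of the top of the timer's large button, 32 mm across, 48 mm above the table, at +46 mm along the timer's y. Its 48 mm wide black collar rises to 42 mm, 6 mm below the button's top
- large_button (a joint): travel of the large button, m: 0 up, 0.006 fully down. Sprung: starts to move at about 1.4 N, fully down at 4.5 N, comes back up by itself
- small_button_a (a joint): travel of the middle button, 18 mm across, at -12 mm along the timer's y (58 mm from the large one), top 48 mm above the table; leave alone
- small_button_b (a joint): travel of the end button, 18 mm across, at -52 mm along the timer's y, top 48 mm above the table; leave alone
- cup: red open cup, 84 mm across, 120 mm tall, loose bystander; origin: centre of its underside
- glue: white glue bottle with a green cap, 56 mm across, 170 mm tall, loose bystander; origin: centre of its underside
- tin: tin can, 72 mm across, 85 mm tall, loose bystander; origin: centre of its underside
- jar: small glass jar, 42 mm across, 60 mm tall, loose bystander; origin: centre of its underside
- spool: green spool, 46 mm across, 24 mm tall, loose bystander; origin: centre of its underside
- pot: small white pot with a blue lid, 46 mm across, 38 mm tall, loose bystander; origin: centre of its underside
- tape: grey tape measure, 66 x 36 x 58 mm, loose bystander; origin: centre of its underside
- clamp: blue L-shaped corner clamp, 55 x 55 x 22 mm, loose bystander; origin: centre of its underside
Things that resemble listed ones, but are neither listed nor needed, are in the scene too. Leave any turquoise look-alike of the round_plaque alone.

How it is judged:
By the outcome, as a careful person would: the job done as asked, in the order asked, and still so for the second after the job is handed in, with the robot touching nothing.
It also fails if it takes over 37 s, if anything falls off the work surface, if the arm or the gripper's body presses on something with over 40 N, if the wrist force passes 120 N, or if a joint passes its speed limit or range.

### The arm

A 7-joint arm with a two-finger parallel gripper is mounted at the origin on the work surface. World frame = base frame: x ahead of the robot, y to its left, z up, the work surface at z = 0. Lengths are in m, angles in degrees, forces in N, time in s.
With the tool pointing down it reaches from about 0.425 to 0.875 m from the base axis. Payload 4.7 kg.
Tool frame: the origin (TCP) lies at the very end of the fingers, on their centre line; the grasp point (between the pads) lies 19 mm behind it; z points along the fingers, y is the line along which they close (so a half turn about z gives the same grasp; the last joint's range is limited). The gripper opens to 87 mm and grips with 3 to 60 N. Pads are 19 mm wide; open, the fingers measure 117 mm over their backs; the gripper's body (75 mm by 190 mm) begins 51 mm behind the grasp point.
Start: joints at [66.354, 18.392, -4.016, 83.108, 1.295, 78.541, -3.26], TCP at [0.269, -0.592, 0.223] pointing down, gripper open.
Joint ranges: [-163.93, 163.93], [-17.29, 119.83], [-79.2, 71.16], [3.27, 140.29], [-89.18, 269.18], [5.43, 117.66], [-154.24, 154.24]. Speed limits (degrees/s): [147.25, 147.25, 180, 180, 180, 180, 180].

### API

Orientations are given as [roll, pitch, yaw] about the fixed x, y, z axes, in that order (R = Rz(yaw) Ry(pitch) Rx(roll)).
In Python, from cell import get_obs, read_camera, sign_off, silhouettes gives the robot as it stands.
- The arm moves only by the tool play_rows, never from a script. Its argument "steps" is a list that holds one entry, the list of rows, each a list of 7 numbers: the shift along the tool's x, y, z in m, then the turn, a rotation vector about the tool's x, y, z in rad, then the finger opening in m, from 0 to 0.087. A call has 1 to 12 rows; each row shifts and turns the commanded pose from where the row before left it, along the tool's axes as they then stand; what a row does not reach is not made up. A row lasts 1/10 s, in which the tool goes at most 50 mm and 8.59 degrees, less where a joint would pass 70% of its speed; a pose out of reach is approached as far as the arm can. A call is refused whole if a number of a shift passes 0.05 or a number of a turn 0.15, either way. A call with a gripper value outside its range is refused whole. The fingers move at their own pace and stop on an object; "force" is the grip in N (left out, the last holds). Time passes only in rows, so rows that do not move let the fingers close. It gives the time, the measured TCP pose, the force, the opening and the grip force at its end, in the units of the state.
- get_obs(): the state, without advancing time (a new reading comes with each control period).
- read_camera(name): name is "scene" or "top" or "wrist"; returns a dict with "frame" (480x640x3 uint8, red, green, blue), "intrinsics" (3x3 intrinsics, pixels), "view" (4x4, takes a point from world to camera coordinates). Camera axes: x right, y up, looking along -z (the intrinsics and any distortion apply to the point x, -y, -z); pixel columns grow to the right and rows downward; lengths in m; the calibration is good to about 2 mm. A picture is of the moment at which its call begins. There is no depth.
- sign_off(): hands the job in; it is judged then, once.
Trained networks look in the newest picture that a camera, given by its name, has taken for a name from the list of things; names that differ only in an ending like _2 or _b are one class to them, and where a whole thing is asked for, a point or a joint stands for the part that bears it (a point fixed in the world has none). Each returns a list of dicts, best first, with "p" (0 to 1); they miss things now and then, are a little off and sometimes report something else, mostly with a low value. They report only what shows in the picture. A call takes as long as a camera call. They do not tell look-alikes from the thing itself.
- silhouettes(camera, name): "pixels" (480x640 bool, what is visible of it) and "extent" ([left, top, right, bottom] in pixels, round what is visible of it).
The state is a dict: "time_s": time; "qpos": joint angles; "joint_velocities": joint speeds; "effort": joint torques, N m; "tool_pos": TCP position; "tool_rot": TCP orientation; "force": force on the tool from outside, world axes, zero at the start; "wrist_torque": the same for the moment, N m; "grip_width": finger opening in m; "grasp_force": force on a finger pad.
Only numpy, scipy, OpenCV 4.12 (cv2) and the standard library are available. Lean on these libraries where they do the work, as an engineer would, in place of code of your own. Each camera call takes 0.05 s, during which the arm holds its last target. There are 200 camera calls.

## Working session

There is one attempt and no reset: what is moved stays moved. The work goes in short steps, Python scripts to look and compute and a tool call to move; the robot and the scene stay as the last step left them, time stands still between calls to the robot, and variables do not carry over. Pictures are saved under pics/ and viewed, at most 10 in all, crops included, and the job is handed in when it is done.

Besides the shell and the picture viewer there is one more tool, called as name(argument=value, ...), one argument or row to a line, values as JSON. play_rows: Moves the arm, as the interface text tells. Its arguments: {"type":"object","properties":{"steps":{"type":"array","items":{"type":"array","items":{"type":"array","items":{"type":"number"}}}},"force":{"type":"number"}},"required":["steps"]}

```bash
mkdir -p pics
cat > h.py <<'E'
import numpy as np, cv2
from cell import *
def ray(c,u,v):
    K=np.array(c["intrinsics"]);V=np.array(c["view"])
    d=np.linalg.inv(K)@[u,v,1]; d=V[:3,:3].T@(d*[1,-1,-1])
    return -V[:3,:3].T@V[:3,3], d
def at(c,u,v,z):
    o,d=ray(c,u,v); return o+d*(z-o[2])/d[2]
def proj(c,p):
    q=np.array(c["view"])@np.r_[p,1]; u=np.array(c["intrinsics"])@(q[:3]*[1,-1,-1]); return u[:2]/u[2]
E
python3 - <<'E'
from h import *
for n in ["scene","top"]:
    c=read_camera(n); cv2.imwrite(f"pics/{n}0.png",c["frame"][:,:,::-1])
    for t,z in [("round_plaque",.065),("square_plaque",.065),("oblong_plaque",.065),("timer",.03),("large_button",.048),("small_button_a",.048)]:
        for s in silhouettes(n,t)[:3]:
            e=s["extent"]; m=np.argwhere(s["pixels"]).mean(0)
            print(n,t,round(s["p"],2),np.round(e),np.round(m[::-1],1),at(c,m[1],m[0],z).round(3))
print(get_obs())
E
```

```text
scene round_plaque 0.94 [353. 142. 392. 166.] [372.2 153.2] [0.479 0.314 0.065]
scene round_plaque 0.69 [310. 139. 344. 162.] [327.5 149.7] [0.379 0.254 0.065]
scene square_plaque 0.68 [264. 249. 312. 293.] [287.7 269.5] [ 0.551 -0.113  0.065]
scene oblong_plaque 0.71 [136. 305. 213. 366.] [173.1 335.5] [ 0.483 -0.364  0.065]
scene oblong_plaque 0.19 [417. 211. 454. 262.] [436.4 232.7] [0.746 0.171 0.065]
scene timer 0.64 [317. 199. 381. 251.] [350.9 222.3] [0.56  0.107 0.03 ]
scene timer 0.29 [136. 303. 212. 370.] [172.9 335.9] [ 0.462 -0.356  0.03 ]
scene large_button 0.29 [133. 305. 214. 366.] [173.3 335.4] [ 0.472 -0.359  0.048]
scene large_button 0.18 [419. 210. 454. 259.] [436.4 233.1] [0.742 0.186 0.048]
scene small_button_a 0.62 [332. 219. 338. 231.] [334.8 224.4] [0.544 0.064 0.048]
scene small_button_a 0.61 [344. 214. 348. 216.] [345. 214.] [0.543 0.106 0.048]
top round_plaque 0.97 [124. 325. 170. 377.] [145.5 351. ] [0.339 0.301 0.065]
top round_plaque 0.81 [110. 251. 162. 302.] [135.6 275. ] [0.477 0.322 0.065]
top square_plaque 0.63 [334. 203. 399. 264.] [366.3 233.4] [ 
[... 672 characters left out ...]
'qpos': array([66.35263002, 18.38956269, -4.01731763, 83.10662492,  1.29497935,
       78.54161345, -3.26024499]), 'joint_velocities': array([-0.04391744,  0.0436604 ,  0.05461935, -0.04641   ,  0.04530011,
        0.00386958,  0.06793614]), 'effort': array([ 2.39329693e-04, -4.90963197e+01, -4.03057840e-01, -3.12713134e+01,
       -6.39278046e-02,  3.33931216e-02, -1.07454628e-05]), 'tool_pos': array([ 0.26908405, -0.59171414,  0.2226216 ]), 'tool_rot': array([1.79992665e+02, 2.35115135e-03, 2.44570518e+01]), 'force': array([6.73100610e-01, 1.14348024e-03, 1.36858612e+00]), 'wrist_torque': array([ 0.01018204, -0.04604948,  0.00179633]), 'grasp_force': 0.0, 'grip_width': 0.08703423482856049}
```

View pics/scene0.png

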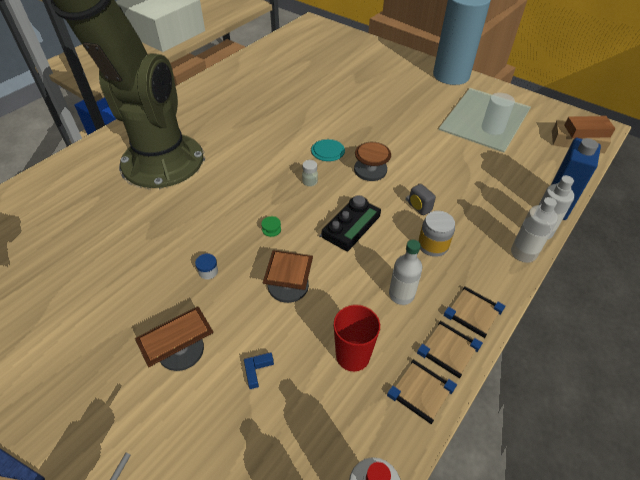

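View pics/top0.png

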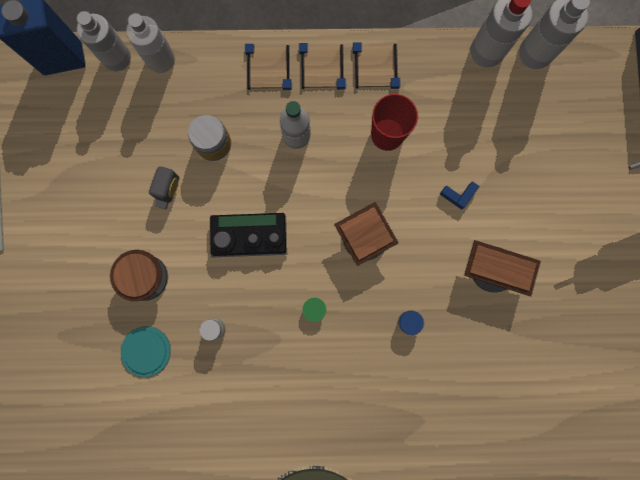

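play_rows(
  steps=[
    [[0.0345,-0.0293,0,0,0,0,0],[0.0345,-0.0293,0,0,0,0,0],[0.0345,-0.0293,0,0,0,0,0],[0.0345,-0.0293,0,0,0,0,0],[0.0345,-0.0293,0,0,0,0,0],[0.0345,-0.0293,0,0,0,0,0],[0.0345,-0.0293,0,0,0,0,0],[0.0345,-0.0293,0,0,0,0,0],[0.0345,-0.0293,0,0,0,0,0],[0.0345,-0.0293,0,0,0,0,0],[0.0345,-0.0293,0,0,0,0,0],[0.0345,-0.0293,0,0,0,0,0]],
  ],
)

```text
time_s: 1.9
tool_pos: [0.5009, -0.0987, 0.223]
tool_rot: [179.9, -0.0, 24.4]
force: [-0.4, -0.5, -0.5]
grip_width: 0.0028
grasp_force: 0.0
```

play_rows(
  steps=[
    [[0.0147,-0.0414,0,0,0,0,0],[0.0147,-0.0414,0,0,0,0,0],[0.0147,-0.0414,0,0,0,0,0],[0.0147,-0.0414,0,0,0,0,0],[0.0147,-0.0414,0,0,0,0,0],[0.0147,-0.0414,0,0,0,0,0],[0.0147,-0.0414,0,0,0,0,0],[0.0147,-0.0414,0,0,0,0,0],[0,0,0,0,0,0,0],[0,0,0,0,0,0,0]],
  ],
)

```text
time_s: 2.9
tool_pos: [0.4698, 0.2511, 0.2225]
tool_rot: [-180.0, 0.0, 24.6]
force: [-0.0, -0.4, -0.4]
grip_width: 0.0004
grasp_force: 0.0
```

```bash
cat > look.py <<'E'
from h import *
import sys
n=sys.argv[1]
c=read_camera("wrist"); cv2.imwrite(f"pics/{n}.png",c["frame"][:,:,::-1])
o=get_obs(); print(o["time_s"],o["tool_pos"].round(4),o["tool_rot"].round(2),o["force"].round(2),o["grip_width"], "cam",ray(c,320,240)[0].round(3))
for t,z in [("round_plaque",.065),("timer",.03),("large_button",.048),("small_button_a",.048)]:
    for s in silhouettes("wrist",t)[:3]:
        e=s["extent"]; m=np.argwhere(s["pixels"]).mean(0)
        print(t,round(s["p"],2),np.round(e),np.round(m[::-1],1),at(c,m[1],m[0],z).round(4))
E
python3 look.py w1
```

```text
2.95 [0.4704 0.2495 0.2224] [1.7996e+02 2.0000e-02 2.4470e+01] [ 0.13 -0.99  0.68] 0.0002686435430053021 cam [0.538 0.283 0.384]
round_plaque 0.91 [206. 128. 304. 229.] [252.9 179.7] [0.4817 0.3246 0.065 ]
round_plaque 0.9 [183. 252. 259. 297.] [217.6 266.7] [0.3859 0.3249 0.065 ]
round_plaque 0.51 [613.  15. 640.  76.] [627.4  49.8] [0.7162 0.0757 0.065 ]
timer 0.63 [384. 132. 541. 249.] [461.4 189.1] [0.5575 0.1269 0.03  ]
large_button 0.65 [410. 169. 441. 202.] [426.9 186.7] [0.5443 0.1673 0.048 ]
large_button 0.3 [500. 213. 523. 234.] [510.9 224.8] [0.5462 0.0698 0.048 ]
small_button_a 0.84 [466. 200. 490. 219.] [476.7 209.5] [0.5453 0.11   0.048 ]
small_button_a 0.56 [500. 216. 523. 235.] [511. 225.] [0.546  0.0695 0.048 ]
```

View pics/w1.png

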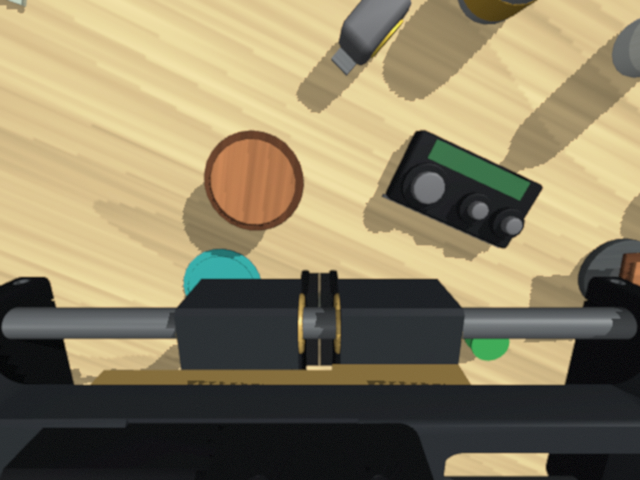

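Run:
```python
from h import *
# ellipse fits / triangulation wrist+top (+scene)
cs={n:read_camera(n) for n in ["wrist","top","scene"]}
P={"round":{"wrist":(252.9,179.7),"top":(135.6,275.),"scene":(372.2,153.2)},"button":{"wrist":(426.9,186.7),"top":(222.4,239.6)}}
for k,v in P.items():
    A=np.zeros((3,3));b=np.zeros(3)
    for n,(x,y) in v.items():
        o,d=ray(cs[n],x,y);d/=np.linalg.norm(d);M=np.eye(3)-np.outer(d,d);A+=M;b+=M@o
    p=np.linalg.solve(A,b);print(k,p.round(4),{n:(proj(cs[n],p)-v[n]).round(1) for n in v})
```

```text
round [0.4782 0.3227 0.0584] {'wrist': array([-1.6,  3.7]), 'top': array([ 0.9, -0.5]), 'scene': array([1.2, 0.3])}
button [0.5435 0.1646 0.0492] {'wrist': array([-1. ,  1.2]), 'top': array([ 0.1, -0.7])}
```

play_rows(
  steps=[
    [[0.0097,-0.0151,0.0306,0,0,0,0],[0.0097,-0.0151,0.0306,0,0,0,0],[0.0097,-0.0151,0.0306,0,0,0,0],[0.0097,-0.0151,0.0306,0,0,0,0],[0,0,0,0,0,0,0],[0,0,0,0,0,0,0]],
  ],
)

```text
time_s: 3.9
tool_pos: [0.4803, 0.3206, 0.1]
tool_rot: [-180.0, 0.1, 24.5]
force: [-0.1, 0.6, 0.5]
grip_width: 0.0003
grasp_force: 0.0
```

```bash
python3 look.py w2; python3 -c "
from h import *
c=read_camera('top');cv2.imwrite('pics/t2.png',cv2.resize(c['frame'][180:360,40:280,::-1],None,fx=3,fy=3))"
```

```text
3.95 [0.4813 0.3205 0.1011] [ 1.7998e+02 -5.0000e-02  2.4420e+01] [ 0.92 -0.37  0.24] 0.00032064481475316297 cam [0.549 0.352 0.261]
round_plaque 0.58 [238. 191. 388. 276.] [312.4 238.3] [0.4962 0.3323 0.065 ]
round_plaque 0.46 [481. 179. 640. 306.] [563.8 242.2] [0.5573 0.1923 0.065 ]
timer 0.63 [480. 178. 638. 305.] [563.5 242.1] [0.5587 0.164  0.03  ]
large_button 0.62 [536. 242. 595. 289.] [564.2 265.6] [0.5445 0.1684 0.048 ]
```

View pics/w2.png

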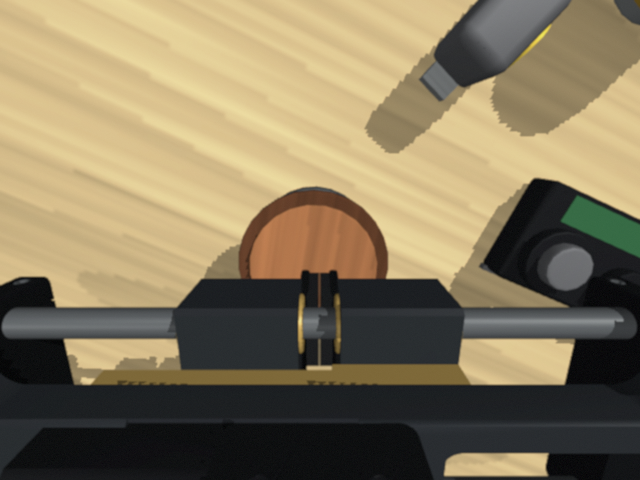

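play_rows(
  steps=[
    [[0.0012,-0.0027,0.012,0,0,0,0],[0,0,0.01,0,0,0,0],[0,0,0.006,0,0,0,0],[0,0,0.003,0,0,0,0],[0,0,0,0,0,0,0],[0,0,0,0,0,0,0]],
  ],
)

```text
time_s: 4.8
tool_pos: [0.4806, 0.324, 0.0691]
tool_rot: [-180.0, 0.0, 24.5]
force: [0.4, 0.1, 0.5]
grip_width: 0.0003
grasp_force: 0.0
```

play_rows(
  steps=[
    [[0,0,0.001,0,0,0,0],[0,0,0.001,0,0,0,0],[0,0,0.001,0,0,0,0],[0,0,0,0,0,0,0]],
  ],
)

```text
time_s: 5.2
tool_pos: [0.4806, 0.3238, 0.066]
tool_rot: [180.0, 0.0, 24.4]
force: [0.1, 0.1, 0.5]
grip_width: 0.0007
grasp_force: 0.0
```

```bash
cat > f.py <<'E'
from h import *
F=[]
for i in range(6):
    read_camera("top"); o=get_obs(); F.append(np.r_[o["force"],o["tool_pos"]])
print(o["time_s"],np.mean(F,0).round(4),np.std(F,0).round(4))
E
python3 f.py
```

```text
5.5 [ 0.1119 -0.1075 -0.7134  0.4806  0.3239  0.0661] [0.4414 0.4245 0.4334 0.     0.     0.    ]
```

play_rows(
  steps=[
    [[0,0,0.001,0,0,0,0],[0,0,0.001,0,0,0,0],[0,0,0,0,0,0,0]],
  ],
)

```text
time_s: 5.8
tool_pos: [0.4807, 0.324, 0.0642]
tool_rot: [180.0, -0.0, 24.5]
force: [-0.3, 0.2, 2.4]
grip_width: 0.0004
grasp_force: 0.8
```

```bash
python3 f.py
```

```text
6.1 [0.271  0.4183 1.6318 0.4807 0.324  0.0642] [0.6011 0.4983 0.3336 0.     0.     0.    ]
```

play_rows(
  steps=[
    [[0,0,-0.004,0,0,0,0],[0,0,-0.01,0,0,0,0],[0,0,-0.03,0,0,0,0],[0,0,-0.016,0,0,0,0],[-0.0015,0.034,0,0,0,0,0],[-0.0015,0.034,0,0,0,0,0],[-0.0015,0.034,0,0,0,0,0],[-0.0015,0.034,0,0,0,0,0],[-0.0015,0.034,0,0,0,0,0],[0,0,0,0,0,0,0],[0,0,0,0,0,0,0]],
  ],
)

```text
time_s: 7.2
tool_pos: [0.5446, 0.1652, 0.1245]
tool_rot: [180.0, -0.0, 24.3]
force: [1.1, 1.3, 0.6]
grip_width: 0.0004
grasp_force: 0.0
```

```bash
python3 look.py w3; python3 -c "
from h import *
c=read_camera('top');cv2.imwrite('pics/t3.png',cv2.resize(c['frame'][180:360,80:320,::-1],None,fx=3,fy=3))"
```

```text
7.25 [0.544  0.1667 0.1245] [-1.7997e+02 -3.0000e-02  2.4460e+01] [-0.6   0.96  0.67] 0.0006817123482603681 cam [0.613 0.196 0.286]
round_plaque 0.98 [  4. 176. 147. 305.] [ 75.2 240.2] [0.4861 0.3213 0.065 ]
round_plaque 0.72 [ 66. 339. 138. 388.] [ 98.  356.8] [0.4023 0.2841 0.065 ]
timer 0.92 [277. 169. 475. 294.] [369.3 234.9] [0.5655 0.1312 0.03  ]
timer 0.24 [296. 223. 340. 267.] [317.6 247.1] [0.5396 0.1642 0.03  ]
large_button 0.65 [297. 224. 339. 269.] [317.4 246.5] [0.5452 0.1668 0.048 ]
large_button 0.59 [565.   1. 640.  99.] [607.   55.2] [0.7373 0.0512 0.048 ]
small_button_a 0.75 [374. 263. 400. 278.] [386.6 271.2] [0.5489 0.1112 0.048 ]
```

View pics/w3.png

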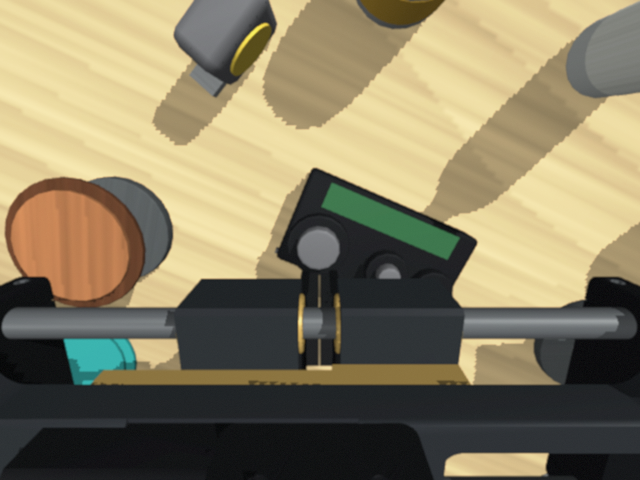

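View pics/t3.png

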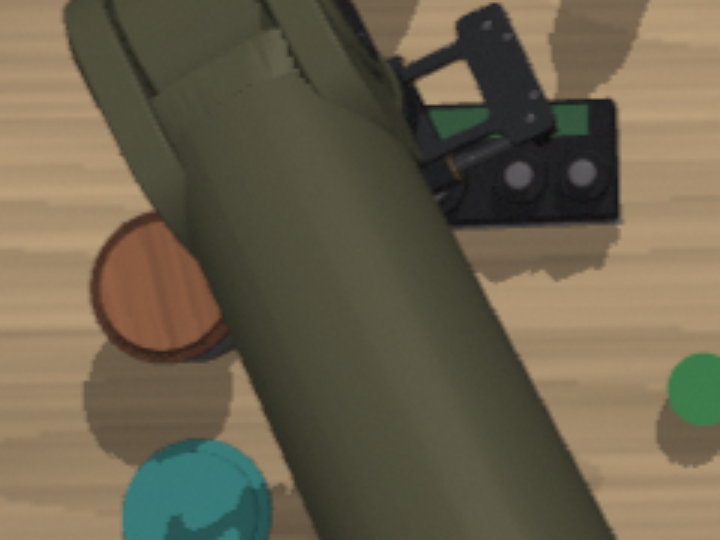

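play_rows(
  steps=[
    [[0.001,0,0.025,0,0,0,0],[0,0,0.025,0,0,0,0],[0,0,0.018,0,0,0,0],[0,0,0.0065,0,0,0,0],[0,0,0,0,0,0,0],[0,0,0.002,0,0,0,0],[0,0,0.002,0,0,0,0],[0,0,0.002,0,0,0,0],[0,0,0,0,0,0,0]],
  ],
)

```text
time_s: 8.4
tool_pos: [0.5456, 0.1671, 0.0462]
tool_rot: [179.9, -0.1, 24.5]
force: [-6.4, -1.2, 16.3]
grip_width: 0.0008
grasp_force: 7.8
```

play_rows(
  steps=[
    [[0,0,0.001,0,0,0,0],[0,0,0.001,0,0,0,0],[0,0,0,0,0,0,0]],
  ],
)

```text
time_s: 8.7
tool_pos: [0.5456, 0.1672, 0.046]
tool_rot: [179.9, -0.0, 24.5]
force: [-10.5, -3.1, 27.7]
grip_width: 0.0006
grasp_force: 13.7
```

```bash
python3 f.py
```

```text
9.0 [-10.6245  -2.7042  27.5758   0.5456   0.1672   0.046 ] [0.4108 0.3801 0.4888 0.     0.     0.    ]
```

play_rows(
  steps=[
    [[0,0,-0.002,0,0,0,0],[0,0,0,0,0,0,0]],
  ],
)

```text
time_s: 9.2
tool_pos: [0.5456, 0.1671, 0.0463]
tool_rot: [179.9, -0.1, 24.5]
force: [-6.6, -0.6, 15.5]
grip_width: 0.0
grasp_force: 7.5
```

```bash
python3 f.py; python3 look.py w4; python3 -c "
from h import *
c=read_camera('scene');cv2.imwrite('pics/s4.png',cv2.resize(c['frame'][130:290,270:480,::-1],None,fx=3.7,fy=3.7))
o=get_obs();print(o['wrist_torque'],o['force'])"
```

```text
9.5 [-6.0539 -1.1943 15.0462  0.5456  0.1671  0.0463] [0.3967 0.2374 0.6712 0.     0.     0.    ]
9.55 [0.5456 0.1671 0.0462] [ 1.7994e+02 -7.0000e-02  2.4470e+01] [-6.26 -1.11 14.71] 0.0005394857249856924 cam [0.614 0.199 0.208]
round_plaque 0.63 [  1. 212.  70. 307.] [ 28.5 259.1] [0.5145 0.2958 0.065 ]
timer 0.94 [271. 179. 538. 381.] [402.1 260.8] [0.5754 0.1298 0.03  ]
timer 0.53 [108.   0. 250.  83.] [180.  29.] [0.6336 0.2785 0.03  ]
timer 0.3 [  1. 212.  73. 307.] [ 27.9 258.5] [0.4904 0.32   0.03  ]
large_button 0.64 [294. 261. 344. 280.] [320.6 269.7] [0.558 0.172 0.048]
small_button_a 0.65 [459. 339. 502. 379.] [481.6 358.8] [0.5471 0.0701 0.048 ]
[-2.54180609e-01  1.45798411e+00  1.22448473e-03] [-5.81690005 -0.78541088 15.26559644]
```

View pics/s4.png

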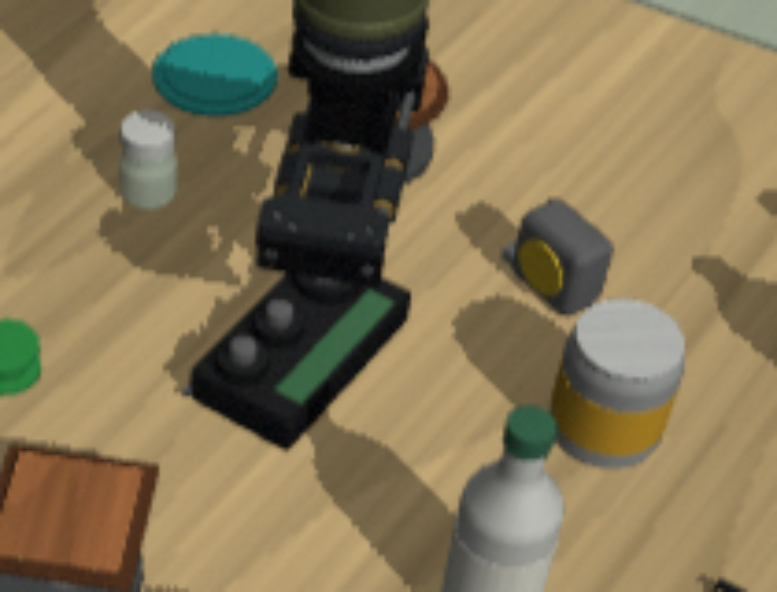

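View pics/w4.png

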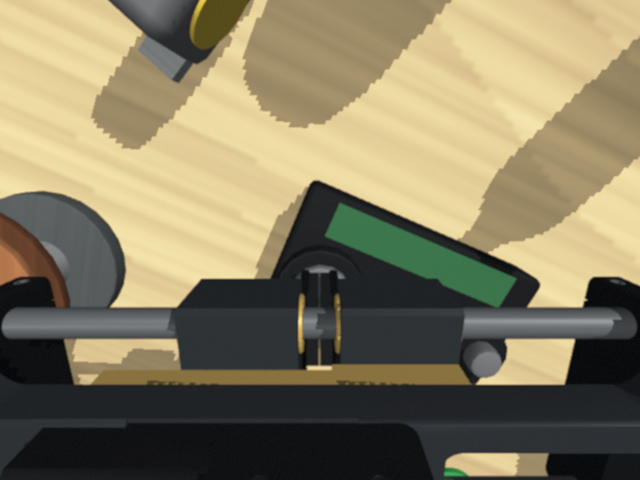

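play_rows(
  steps=[
    [[0,0,-0.002,0,0,0,0],[0,0,0,0,0,0,0]],
  ],
)

```text
time_s: 10.0
tool_pos: [0.5456, 0.1671, 0.0469]
tool_rot: [180.0, -0.1, 24.5]
force: [-1.9, 0.7, 4.9]
grip_width: 0.0004
grasp_force: 2.0
```

```bash
python3 f.py
```

```text
10.3 [-1.9949  0.7756  6.3047  0.5456  0.1671  0.0465] [4.8680e-01 4.7130e-01 1.2385e+00 0.0000e+00 0.0000e+00 1.0000e-04]
```

play_rows(
  steps=[
    [[0,0,-0.002,0,0,0,0],[0,0,0,0,0,0,0]],
  ],
)

```text
time_s: 10.5
tool_pos: [0.5456, 0.1671, 0.0481]
tool_rot: [-180.0, -0.1, 24.5]
force: [0.4, 2.0, 2.4]
grip_width: 0.0008
grasp_force: 1.7
```

```bash
python3 f.py
```

```text
10.8 [0.0406 1.9552 3.2136 0.5456 0.167  0.0479] [3.956e-01 6.113e-01 2.425e-01 0.000e+00 1.000e-04 0.000e+00]
```

play_rows(
  steps=[
    [[0,0,-0.002,0,0,0,0],[0,0,0,0,0,0,0]],
  ],
)

```text
time_s: 11.0
tool_pos: [0.5453, 0.1662, 0.0498]
tool_rot: [180.0, -0.0, 24.4]
force: [1.1, 0.7, 2.7]
grip_width: 0.0004
grasp_force: 1.3
```

```bash
python3 f.py
```

```text
11.3 [0.9409 1.3127 2.9316 0.5452 0.1661 0.0496] [0.5243 0.7095 0.6248 0.     0.     0.    ]
```

play_rows(
  steps=[
    [[0,0,-0.0015,0,0,0,0],[0,0,0,0,0,0,0]],
  ],
)

```text
time_s: 11.5
tool_pos: [0.545, 0.166, 0.0511]
tool_rot: [180.0, 0.0, 24.4]
force: [0.8, 0.8, 2.1]
grip_width: 0.0005
grasp_force: 0.9
```

```bash
python3 f.py
```

```text
11.8 [1.3764 0.0099 1.9699 0.545  0.166  0.051 ] [0.443  0.5297 0.4466 0.     0.     0.    ]
```

play_rows(
  steps=[
    [[0,0,-0.0015,0,0,0,0],[0,0,0,0,0,0,0]],
  ],
)

```text
time_s: 12.0
tool_pos: [0.5446, 0.1662, 0.0524]
tool_rot: [180.0, 0.1, 24.4]
force: [-0.3, 0.2, 1.2]
grip_width: 0.0006
grasp_force: 0.6
```

```bash
python3 f.py
```

```text
12.3 [ 0.3311 -0.4961  1.0645  0.5446  0.1662  0.0524] [0.2348 0.6182 0.4978 0.     0.     0.    ]
```

play_rows(
  steps=[
    [[0,0,-0.0015,0,0,0,0],[0,0,0,0,0,0,0]],
  ],
)

```text
time_s: 12.5
tool_pos: [0.5449, 0.1666, 0.0541]
tool_rot: [-180.0, 0.0, 24.5]
force: [0.1, -0.7, 0.7]
grip_width: 0.0004
grasp_force: 0.0
```

```bash
python3 f.py
```

```text
12.8 [-0.0323  0.0411 -0.1031  0.5449  0.1665  0.054 ] [0.3414 0.4423 0.3413 0.     0.     0.    ]
```

play_rows(
  steps=[
    [[0,0,-0.02,0,0,0,0],[0,0,-0.04,0,0,0,0],[0,0,-0.04,0,0,0,0],[0,0,-0.04,0,0,0,0],[-0.0166,-0.0364,0,0,0,0,0],[0.0166,0.0364,0,0,0,0,0],[0,0.04,0,0,0,0,0],[0,0.04,0,0,0,0,0],[0,0.04,0,0,0,0,0],[0,0.04,0,0,0,0,0],[0,0,0,0,0,0,0],[0,0,0,0,0,0,0]],
  ],
)

```text
time_s: 14.0
tool_pos: [0.6114, 0.0197, 0.1937]
tool_rot: [-179.9, 0.0, 24.3]
force: [0.2, 0.4, -1.0]
grip_width: 0.0003
grasp_force: 0.0
```

```bash
python3 -c "
from h import *
c=read_camera('scene');cv2.imwrite('pics/s5.png',c['frame'][:,:,::-1])
b=cv2.imread('pics/scene0.png')[:,:,::-1]
d=cv2.absdiff(b,c['frame']).max(2)
print('round',d[138:185,350:395].max(),'button',d[194:216,342:375].max())
for t in ['round_plaque','timer']:
    for s in silhouettes('scene',t)[:2]: print(t,s['p'],s['extent'])
print(get_obs()['time_s'])"
```

```text
round 170 button 149
round_plaque 0.93 [308.8, 139.2, 340.0, 159.1]
round_plaque 0.64 [374.1, 142.9, 389.6, 167.6]
timer 0.78 [319.2, 205.3, 382.2, 249.6]
14.15
```

View pics/s5.png

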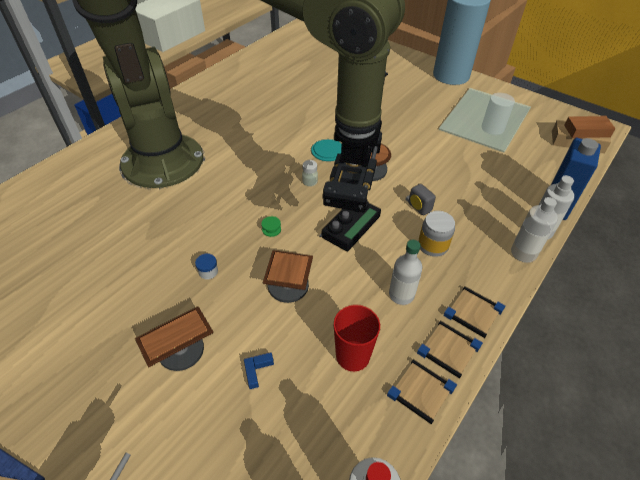

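The scene view shows everything in its original place: the round plaque's visible edge (374–390, 143–168) matches the first picture, and the arm is clear of everything.

```bash
python3 -c "
from cell import *
print(sign_off())"
```

```text
the job is handed in; nothing more can be done
None
```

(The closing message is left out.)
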